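# Clamp an edge strip in the trimming jig with its wing key

### The arm

A 7-joint arm with a two-finger parallel gripper is mounted at the origin on the work surface; the furniture and walls round the work are solid. World frame = base frame: x ahead of the robot, y to its left, z up, the work surface at z = 0. Lengths are in m, angles in rad, forces in N, time in s.
With the tool pointing down it reaches from about 0.425 to 0.925 m from the base axis. Payload 6.8 kg.
Tool frame: the origin (TCP) lies between the finger pads; the fingertips stand 14 mm ahead of it and the grasp point (between the pads) lies 5 mm behind it; z points along the fingers, y is the line along which they close (so a half turn about z gives the same grasp; the last joint's range is limited). The gripper opens to 85 mm and grips with 20 to 120 N. Pads are 22 mm wide; open, the fingers measure 114 mm over their backs; the gripper's body (76 mm by 85 mm) begins 54 mm behind the grasp point. The pads swing forward as they close: fully open they stand 13 mm farther back than shut.
Start: joints at [1.185, 0.477, 0.022, 1.555, -0.011, 1.109, -0.083], TCP at [0.185, -0.649, 0.245] pointing down, gripper open.
Joint ranges: [-2.96, 2.96], [-0.34, 2.1], [-1.41, 1.46], [0.24, 2.44], [-1.37, 4.51], [0.17, 1.92], [-2.96, 2.96]. Speed limits (rad/s): [2.39, 2.39, 3.14, 3.14, 3.14, 3.14, 3.14].

### API

Orientations are given as a rotation vector (axis times angle).
In Python, from bench import r, eyes, ticket gives the robot as it stands. The module is installed in compiled form; this text tells all that it offers.
- The arm moves only by the tool arm_command, never from a script. Its argument "plan" is text: rows parted by semicolons, each of 4 numbers parted by spaces: the shift along the tool's x, y, z in m, then the turn about the tool's z in degrees. In form: tx ty tz yaw; .... A call has 1 to 20 rows; each row shifts and turns the commanded pose from where the row before left it, along the tool's axes as they then stand; what a row does not reach is not made up. A row lasts 1/8 s, in which the tool goes at most 62.5 mm and 10.7 degrees, less where a joint would pass 70% of its speed; a pose out of reach is approached as far as the arm can. A call is refused whole if a number of a shift passes 0.0625 or a number of a turn 10.7, either way. A call with a gripper value outside its range is refused whole. "hand" is the closure, from -1 (fully open) to 1 (shut), set as the call begins (left out, the last holds). The fingers move at their own pace and stop on an object; "grip_force" is the grip in N (left out, the last holds). Time passes only in rows, so rows that do not move let the fingers close. It gives the time, the measured TCP pose, the force, the opening and the grip force at its end, in the units of the state.
- r.get_obs(): the state, without advancing time (a new reading comes with each control period).
- eyes.grab_frame(name): name is "side" or "top" or "wrist"; returns (picture, depth): 420x560x3 uint8, red, green, blue; 420x560 float32, m along the optical axis (not along the pixel's ray), 0 where there is no reading.
- eyes.calibration(name): a dict with "fov_y" (degrees; the focal length in pixels is half the picture's height over the tangent of half this angle, whatever the lens; pixels are square), "cx", "cy" (the principal point, pixels), "origin" and "attitude" of the camera in the world; the wrist camera has in their place "tool_from_camera" (4x4, takes a point from camera to tool coordinates, whose origin is the TCP and whose axes are the flange's). Camera axes: x right, y up, looking along -z (the intrinsics and any distortion apply to the point x, -y, -z); pixel columns grow to the right and rows downward; lengths in m; the calibration is good to about 2 mm. A picture is of the moment at which its call begins: read the wrist's pose just before it. calibration takes no time and is no camera call.
- ticket.hand_in(): hands the job in; it is judged then, once.
The state is a dict: "clock": time; "joints": joint angles; "qvel": joint speeds; "tau": joint torques, N m; "tcp_pos": TCP position; "orientation": TCP orientation; "contact_force": force on the tool from outside, world axes, zero at the start; "moment": the same for the moment, N m; "grip_width": finger opening in m; "gripper_force": force on a finger pad.
Only numpy, scipy, OpenCV 4.12 (cv2) and the standard library are available. Lean on these libraries where they do the work, as an engineer would, in place of code of your own. Each camera call takes 0.05 s, during which the arm holds its last target. There are 200 camera calls.

### The job

Gently slide the white edge strip along the trimming jig's channel until its end is fully home against the end stop. Then turn the wing key clockwise (seen from above) until the jaw grips the strip firmly, feeling for the rise in resistance and not overtightening, and let go; do not knock the sheet metal guard beside the wings, and leave the things lying round the jig alone.

Things in the scene. Friction and masses are not known exactly. Their poses are not given: they have to be found in the camera images.
- jig: Fixed metal trimming jig, dark bed 70 x 262 x 15 mm (x -29 to 41, y -157 to 105). Origin on the table on the channel's centre line; y runs along the channel to the end stop, x across it to the guard. Rails 5 mm high, inner faces at x = +-9.2, run from y = -75 to 85. A bridge (x +-28, y 33 to 67, top z = 58) carries the wing key above, the jaw below.
- end_stop: Steel block 36 x 12 x 16 mm across the channel's +y end, fixed to the jig; origin at the centre of its underside, at jig (0, 91, 15) mm; its stop face is at jig y = +85 mm.
- guard: Upright bare steel sheet 4 mm thick, 100 mm long along jig y, 80 mm high, fixed by the wing key; origin at the lower edge's middle on the face towards the wings, at jig (33, 50, 0) mm. Wing tips pass it at 8 mm. Pushing it with over 10 N is a knock. With the wings along the guard, fingers have 29 mm between wings and guard: open only a little to let go.
- wing (a joint): Angle (rad, 0 to 2) of the wing key on its upright axis at jig (0, 50) mm; grows clockwise seen from above, lowering the jaw 8 mm per rad. Starts at 0 to 0.25. At 0 the wings lie along jig x (one tip to the guard), at 1.57 along jig y. Stays where left. Turns freely with 0.22 N m for 0.15 to 1.2 rad (worn thread, differs each time) until the jaw touches the strip.
- wing_mid (a point): Centre of the flat wings on the key's axis, at z = 75 mm. They are an upright dark steel blade 50 mm long, 8 mm thick, z = 64 to 87 mm (to 82 mm in the middle third), on a hub 20 mm across, z = 61 to 66 mm. Grip it across its thickness from above, fingertips no lower than z = 67 mm.
- jaw: Clamp jaw under the bridge: round stem with a sprung steel pad 16 x 24 x 6 mm; origin on the stem, 0 to 6 mm (unknown wear) above the pad's underside. From touching the strip on, its force grows 9.6 N per 0.1 rad of key; each 10 N adds 0.08 N m against tightening (at rest friction adds or hides up to 0.22: compare like readings). Firm is 6 to 25 N; over 30 N crushes the strip.
- strip: White plastic edge strip, loose, 16 x 170 x 9 mm, about 30 g, lying in the channel on the bed (z = 15 mm), its tail out of the rails at the -y end; origin at its underside's centre, long axis y, along jig y. Starts with its front end 20 to 50 mm short of the end stop.
- strip_front (a point): Centre of the strip's end face towards the end stop (85 mm along the strip's +y, 4.5 mm above its underside).
- strip_tail (a point): Centre of the strip's other end face, on the open part of the bed (85 mm along -y, 4.5 mm above its underside); push here.
- cork_block: Bystander: cork sanding block 60 x 100 x 34 mm, origin at the centre of its underside.
- pin_tin: Bystander: round white tin, 60 mm across, 32 mm high, origin at the centre of its underside.
- glue_stick: Bystander: upright glue stick, 31 mm across, 96 mm high, origin at the centre of its underside.
- squeegee: Bystander: flat orange squeegee 72 x 100 x 11 mm, origin at the centre of its underside.
Things that resemble listed ones, but are neither listed nor needed, are in the scene too. Of the things shaped like the strip, the white one is meant.

How it is judged:
By the outcome, as a careful person would: the job done as asked, in the order asked, and still so for the second after the job is handed in, with the robot touching nothing.
It also fails if it takes over 64 s, if anything falls off the work surface, if the arm or the gripper's body presses on something with over 40 N, if the wrist force passes 120 N, or if a joint passes its speed limit or range.

## Working session

There is one attempt and no reset: what is moved stays moved. The work goes in short steps, Python scripts to look and compute and a tool call to move; the robot and the scene stay as the last step left them, time stands still between calls to the robot, and variables do not carry over. Pictures are saved under pics/ and viewed, at most 10 in all, crops included, and the job is handed in when it is done.

Besides the shell and the picture viewer there is one more tool, called after ">>>" as a command line: name --argument value ..., lists and objects as JSON in quotes. arm_command: Moves the arm, as the interface text tells. Its arguments: {"type":"object","properties":{"plan":{"type":"string"},"hand":{"type":"number"},"grip_force":{"type":"number"}},"required":["plan"]}

```bash
mkdir -p pics; cat > h.py <<'E'
import numpy as np, cv2
from scipy.spatial.transform import Rotation as R
from bench import r, eyes, ticket
def cam(name,obs=None):
    c=eyes.calibration(name); f=210/np.tan(np.radians(c['fov_y'])/2)
    if 'origin' in c:
        a=np.array(c['attitude']); 
        Rm=a if a.shape==(3,3) else (R.from_rotvec(a).as_matrix() if a.size==3 else None)
        o=np.array(c['origin'])
    else:
        T=np.array(c['tool_from_camera']); Rt=R.from_rotvec(obs['orientation']).as_matrix()
        Rm=Rt@T[:3,:3]; o=Rt@T[:3,3]+np.array(obs['tcp_pos'])
    return c,f,Rm,o
def pts(name,d,obs=None):
    c,f,Rm,o=cam(name,obs); v,u=np.mgrid[:420,:560]
    P=np.stack([(u-c['cx'])/f*d,-(v-c['cy'])/f*d,-d],-1)
    return P@Rm.T+o
def ray(name,u,v,z,obs=None):
    c,f,Rm,o=cam(name,obs); dv=Rm@np.array([(u-c['cx'])/f,-(v-c['cy'])/f,-1]); return o+dv*(z-o[2])/dv[2]
E
python3 - <<'E'
from h import *
print(r.get_obs())
for n in ['side','top','wrist']: print(n,eyes.calibration(n))
for n in ['side','top']:
    p,d=eyes.grab_frame(n); cv2.imwrite(f'pics/{n}1.png',p[...,::-1]); np.save(f'pics/{n}1.npy',d); np.save(f'pics/{n}1p.npy',p)
E
```

```text
{'clock': 0.0, 'joints': array([ 1.18487891,  0.4777849 ,  0.02233783,  1.55645332, -0.01153336,
        1.10932101, -0.08314172]), 'qvel': array([ 0.0011539 , -0.00114493,  0.0013859 ,  0.00031026, -0.00053698,
       -0.00141024,  0.00030641]), 'tau': array([-3.72219856e-04, -5.96460485e+01,  1.60767652e+00, -2.81200558e+01,
        1.24144141e-02,  9.44941188e-03, -1.62295657e-05]), 'tcp_pos': array([ 0.18496296, -0.64856584,  0.24433507]), 'orientation': array([-3.10955288e+00, -4.34690959e-01,  5.63759158e-04]), 'contact_force': array([ 0.66752822, -0.49566919,  0.04378692]), 'moment': array([ 0.06209014, -0.03412808, -0.00966775]), 'gripper_force': 0.0, 'grip_width': 0.08521814387051772}
side {'fov_y': 45.83256951655748, 'cx': 283.6895414297442, 'cy': 209.919717725596, 'origin': array([0.26130155, 1.11946647, 0.66738226]), 'attitude': array([ 0.21475583, -1.51323084, -2.50486784])}
top {'fov_y': 42.12305752184124, 'cx': 286.3419506274393, 'cy': 206.76187862773776, 'origin': array([ 0.38031578, -0.00817719,  1.21933132]), 'attitude': array([ 0.12596633, -0.13126835, -1.585519  ])}
wrist {'fov_y': 69.8861146398163, 'cx': 277.5171606928832, 'cy': 208.31006925610953, 'tool_from_camera': array([[ 5.01879404e-05,  9.46928403e-01,  3.21444547e-01,
         8.19744668e-02],
       [ 9.99999311e-01, -4.24446541e-04,  1.09422475e-03,
         1.25815247e-03],
       [ 1.17258852e-03,  3.21444271e-01, -9.46927772e-01,
        -1.28381708e-01],
       [ 0.00000000e+00,  0.00000000e+00,  0.00000000e+00,
         1.00000000e+00]])}
```

View pics/top1.png

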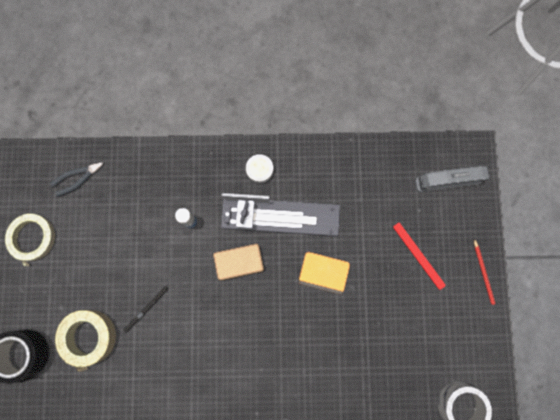

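View pics/side1.png

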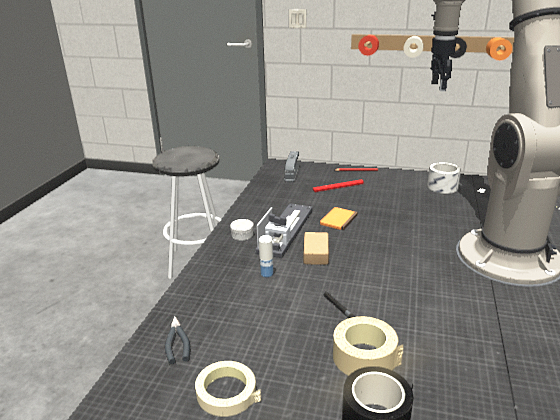

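Top view: the jig spans about (222–340, 197–235), with bridge and guard at its left end (column ~245) and the white strip running right to about column 316. The glue stick is at (183,215), the tin at (260,167), the cork at (238,262) and the squeegee at (325,272).

```bash
python3 - <<'E'
from h import *
for u,v,z in [(222,198,.015),(340,205,.015),(338,235,.015),(221,229,.015),(316,220,.024),(244,213,.075),(183,215,.096),(260,167,.03),(238,262,.03),(325,272,.01)]:
    print(u,v,ray('top',u,v,z).round(3))
d=np.load('pics/top1.npy');P=pts('top',d); p=P[190:245,215:345]; print(P[220,330],P[150,300])
E
```

```text
222 198 [0.601 0.13  0.015]
340 205 [ 0.581 -0.134  0.015]
338 235 [ 0.513 -0.128  0.015]
221 229 [0.531 0.132 0.015]
316 220 [ 0.546 -0.079  0.024]
244 213 [0.557 0.076 0.075]
183 215 [0.552 0.202 0.096]
260 167 [0.668 0.043 0.03 ]
238 262 [0.457 0.093 0.03 ]
325 272 [ 0.432 -0.097  0.01 ]
[ 0.54747962 -0.1111202   0.01221286] [ 0.71195514 -0.04799818  0.00499582]
```

>>> arm_command --plan "0 0 0 10; 0 0 0 10; 0.0264 -0.04525 0 0; 0.0264 -0.04525 0 0; 0.0264 -0.04525 0 0; 0.0264 -0.04525 0 0; 0.0264 -0.04525 0 0; 0.0264 -0.04525 0 0; 0.0264 -0.04525 0 0; 0.0264 -0.04525 0 0; 0.0264 -0.04525 0 0; 0.0264 -0.04525 0 0; 0.0264 -0.04525 0 0; 0.0264 -0.04525 0 0; 0 0 0 0; 0 0 0 0" --hand 1

```text
clock: 2.1
tcp_pos: [0.5393, -0.1305, 0.2448]
orientation: [3.139, -0.112, -0.002]
contact_force: [0.3, 0.0, -0.7]
grip_width: -0.0001
gripper_force: 0.0
```

```bash
python3 - <<'E'
from h import *
o=r.get_obs(); print(o)
p,d=eyes.grab_frame('wrist'); cv2.imwrite('pics/w1.png',p[...,::-1]); np.savez('pics/w1.npz',p=p,d=d,tcp_pos=o['tcp_pos'],orientation=o['orientation'])
E
```

```text
{'clock': 2.1, 'joints': array([ 0.28798275,  0.2909773 , -0.19828579,  1.83491851,  0.06677356,
        1.02326882, -1.57911928]), 'qvel': array([ 0.02189547, -0.00641614,  0.02164331,  0.00519231,  0.00040208,
       -0.00063043, -0.00019902]), 'tau': array([-1.59501202e+00, -4.61711168e+01, -2.05506496e+00, -2.70930719e+01,
       -1.12068483e-01, -4.74278221e-02, -1.86726346e-02]), 'tcp_pos': array([ 0.53925112, -0.13051189,  0.24484059]), 'orientation': array([ 3.13921472e+00, -1.11937737e-01, -1.90086323e-03]), 'contact_force': array([ 0.25895673,  0.0093055 , -0.71768157]), 'moment': array([-0.02277709, -0.01766819, -0.01058605]), 'gripper_force': 0.0, 'grip_width': -9.633948612624988e-05}
```

View pics/w1.png

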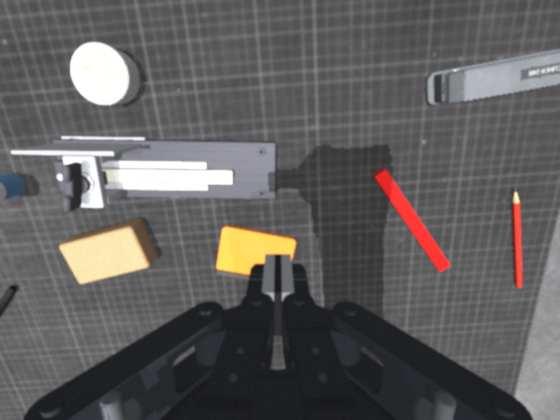

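Wrist view: the dark bed runs from column ~60 to 276 (rows 140–198). The strip tail ends at about (232,177), and the lighter rails end at about column 207. The bridge is at (90,180) with dark wings at (72,187) and the guard sheet at (80,150).

```bash
python3 - <<'E'
from h import *
z=np.load('pics/w1.npz'); p,d=z['p'],z['d']; o={k:z[k] for k in('tcp_pos','orientation')}
P=pts('wrist',d,o)
# bed yaw/pos: bed points by height 
roi=np.zeros(d.shape,bool); roi[120:215,40:285]=True
g=p.astype(int).sum(-1)/3
for nm,m in [('strip',roi&(g>190)&(np.abs(P[...,2]-.024)<.006)),('bed',roi&(np.abs(P[...,2]-.015)<.006)),('wing',roi&(g<90)&(P[...,2]>.062)&(P[...,2]<.1)),('guard',roi&(P[...,2]>.068)&(g>90))]:
    Q=P[m]; print(nm,len(Q))
    if len(Q)>10:
        rr=cv2.minAreaRect((Q[:,:2]*1000).astype(np.float32)); print(rr, np.median(Q,0).round(4)); print(cv2.boxPoints(rr).round(1).tolist())
print('tail ray',[ray('wrist',u,v,.02,o).round(4) for u,v in[(233,171),(233,185)]])
print('bed corners',[ray('wrist',u,v,.015,o).round(4) for u,v in[(276,142),(276,198),(110,142),(110,198)]])
crop=cv2.resize(p[125:225,40:290,::-1],None,fx=3,fy=3,interpolation=cv2.INTER_CUBIC); cv2.imwrite('pics/w1c.png',crop)
E
```

```text
strip 2986
((553.8408203125, 22.233489990234375), (201.11058044433594, 34.88994216918945), 84.83030700683594) [0.5523 0.0016 0.023 ]
[[527.4000244140625, -76.30000305175781], [562.2000122070312, -79.5], [580.2999877929688, 120.80000305175781], [545.5, 124.0]]
bed 7770
((557.7683715820312, 1.1894073486328125), (262.0334777832031, 70.53575134277344), 85.02411651611328) [ 0.5639 -0.0395  0.0152]
[[511.29998779296875, -126.30000305175781], [581.5, -132.39999389648438], [604.2999877929688, 128.6999969482422], [534.0, 134.8000030517578]]
wing 543
((557.2071533203125, 71.82444763183594), (9.943366050720215, 49.344146728515625), 72.3091812133789) [0.5599 0.0728 0.0765]
[[532.2000122070312, 74.5999984741211], [579.2000122070312, 59.599998474121094], [582.2000122070312, 69.0999984741211], [535.2000122070312, 84.0999984741211]]
guard 866
((577.3331298828125, -21.06414794921875), (64.85960388183594, 240.9596710205078), 5.688143730163574) [0.5907 0.0715 0.0807]
[[533.0999755859375, 95.5999984741211], [557.0, -144.1999969482422], [621.5, -137.6999969482422], [597.7000122070312, 102.0]]
tail ray [array([ 0.552 , -0.0795,  0.02  ]), array([ 0.5349, -0.0774,  0.02  ])]
bed corners [array([ 0.5816, -0.1329,  0.015 ]), array([ 0.5133, -0.128 ,  0.015 ]), array([0.5955, 0.061 , 0.015 ]), array([0.528 , 0.0781, 0.015 ])]
```

View pics/w1c.png

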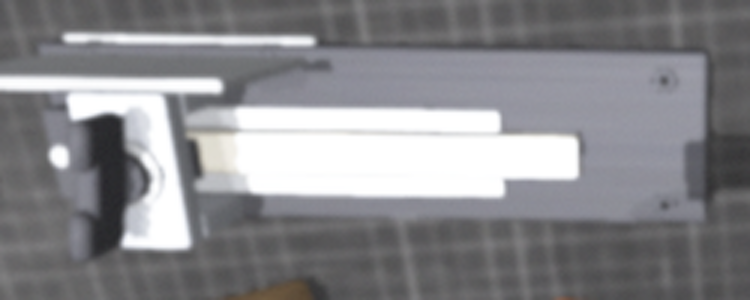

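Crop: the tail's end face is at about column 579 (crop), the rails end at about 500, the channel is straight, and the wings are turned slightly clockwise (~0.22 rad). The bed fit gives jig origin ≈ (0.554, 0.0276), yaw ≈ -5°, and a gap of ≈ 22 mm.

>>> arm_command --plan "0.0011 -0.0218 0.03 0.9; 0 0 0.05 0; 0 0 0.05 0; 0 0 0.04 0; 0 0 0.025 0; 0 0 0.01 0; 0 0 0.005 0; 0 0 0 0; 0 0 0 0"

```text
clock: 3.28
tcp_pos: [0.5432, -0.1086, 0.0363]
orientation: [3.138, -0.137, 0.003]
contact_force: [-0.2, 0.4, 0.4]
grip_width: -0.0
gripper_force: 0.0
```

```bash
python3 - <<'E'
from h import *
o=r.get_obs(); print(o['tcp_pos'],o['contact_force'],o['orientation'])
p,d=eyes.grab_frame('wrist'); cv2.imwrite('pics/w2.png',p[...,::-1])
E
```

```text
[ 0.54316263 -0.10862866  0.03629386] [-0.18816213  0.36017088  0.43162674] [ 3.13838006e+00 -1.37041490e-01  2.84612900e-03]
```

View pics/w2.png

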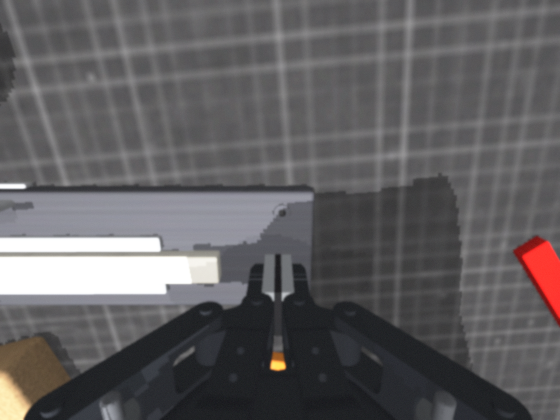

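The shut fingers at (277,275) line up with the strip; its tail face is at column 219, about 22 mm away.

>>> arm_command --plan "0 0 0.0035 0; 0 -0.008 0 0; 0 -0.008 0 0; 0 -0.004 0 0; 0 -0.003 0 0; 0 -0.003 0 0; 0 -0.003 0 0; 0 -0.003 0 0; 0 -0.003 0 0; 0 -0.002 0 0; 0 0 0 0"

```text
clock: 4.7
tcp_pos: [0.5457, -0.0713, 0.0318]
orientation: [-3.139, 0.136, -0.0]
contact_force: [-0.5, -0.7, 0.5]
grip_width: -0.0003
gripper_force: 0.0
```

```bash
python3 - <<'E'
from h import *
o=r.get_obs(); print(o['tcp_pos'],o['contact_force'],o['moment'])
p,d=eyes.grab_frame('wrist'); cv2.imwrite('pics/w3.png',p[...,::-1])
E
```

```text
[ 0.5456959  -0.07130148  0.03181002] [-0.48373013 -0.65073978  0.45957085] [ 0.03233116  0.04817337 -0.00297086]
```

View pics/w3.png

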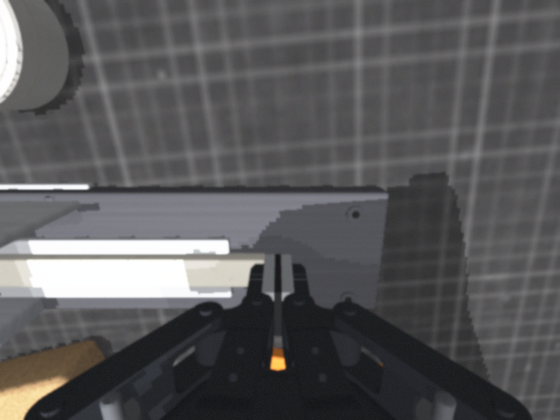

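The finger touches the tail (column 264), about 7 mm short of home by rail-end comparison. Creeping on.

>>> arm_command --plan "0 -0.001 0 0; 0 -0.001 0 0; 0 -0.001 0 0; 0 -0.001 0 0; 0 -0.001 0 0; 0 0 0 0"

```text
clock: 5.5
tcp_pos: [0.5461, -0.0664, 0.0318]
orientation: [-3.139, 0.136, -0.0]
contact_force: [-0.5, -0.4, -0.1]
grip_width: -0.0002
gripper_force: 0.0
```

>>> arm_command --plan "0 -0.001 0 0; 0 -0.0005 0 0; 0 0 0 0"

```text
clock: 5.88
tcp_pos: [0.5462, -0.065, 0.0318]
orientation: [-3.139, 0.136, -0.0]
contact_force: [0.3, -0.5, 0.7]
grip_width: 0.0
gripper_force: 0.0
```

>>> arm_command --plan "0 -0.0005 0 0; 0 -0.0005 0 0; 0 0 0 0"

```text
clock: 6.25
tcp_pos: [0.5463, -0.064, 0.0318]
orientation: [-3.139, 0.136, -0.0]
contact_force: [0.3, 0.0, -0.6]
grip_width: 0.0001
gripper_force: 0.0
```

>>> arm_command --plan "0 -0.0005 0 0; 0 -0.0005 0 0; 0 0 0 0"

```text
clock: 6.62
tcp_pos: [0.5464, -0.063, 0.0318]
orientation: [-3.139, 0.137, -0.0]
contact_force: [0.3, -1.3, -0.3]
grip_width: 0.0001
gripper_force: 0.0
```

>>> arm_command --plan "0 -0.0005 0 0; 0 -0.0005 0 0; 0 0 0 0"

```text
clock: 7.0
tcp_pos: [0.5464, -0.0625, 0.0318]
orientation: [3.138, -0.137, -0.0]
contact_force: [0.8, -2.0, -0.1]
grip_width: -0.0003
gripper_force: 0.9
```

>>> arm_command --plan "0 -0.0005 0 0; 0 -0.0005 0 0; 0 0 0 0"

```text
clock: 7.38
tcp_pos: [0.5464, -0.0624, 0.0318]
orientation: [3.137, -0.138, -0.0]
contact_force: [-0.4, -5.0, 0.2]
grip_width: -0.0004
gripper_force: 2.6
```

Home: the force has risen to 5 N and motion has stalled. Backing off, lifting, then half-turning above the key, so the last joint has room for the clockwise turn.

>>> arm_command --plan "0 0.01 0 0; 0 0 -0.05 0; 0 0 -0.06 0; 0 0 -0.06 0; 0 -0.0501 0 0; 0 -0.0501 0 0; 0 -0.0501 0 0" --hand 0.2

```text
clock: 8.25
tcp_pos: [0.5587, 0.0809, 0.2022]
orientation: [-3.138, 0.136, -0.001]
contact_force: [0.3, -1.6, -0.2]
grip_width: 0.0344
gripper_force: 0.0
```

>>> arm_command --plan "0 0 0 -10.45; 0 0 0 -10.45; 0 0 0 -10.45; 0 0 0 -10.45; 0 0 0 -10.45; 0 0 0 -10.45; 0 0 0 -10.45; 0 0 0 -10.45; 0 0 0 -10.45; 0 0 0 -10.45; 0 0 0 -10.45; 0 0 0 -10.45; 0 0 0 -10.45; 0 0 0 -10.45; 0 0 0 -10.45; 0 0 0 -10.45; 0 0 0 0; 0 0 0 0"

```text
clock: 10.5
tcp_pos: [0.5587, 0.0789, 0.2018]
orientation: [-0.491, -3.103, -0.001]
contact_force: [0.7, -0.3, -0.5]
grip_width: 0.0341
gripper_force: 0.0
```

```bash
python3 - <<'E'
from h import *
o=r.get_obs(); print(o['clock'],o['tcp_pos'],o['contact_force'],o['orientation'],o['joints'],o['grip_width'])
p,d=eyes.grab_frame('wrist'); cv2.imwrite('pics/w4.png',p[...,::-1])
P=pts('wrist',d,o); g=p.astype(int).sum(-1)/3
near=np.hypot(P[...,0]-.558,P[...,1]-.077)<.03
for lo in (.078,.084):
    Q=P[near&(P[...,2]>lo)&(P[...,2]<.095)&(g<110)]; rr=cv2.minAreaRect((Q[:,:2]*1000).astype(np.float32)); print(len(Q),rr,cv2.boxPoints(rr).round(1).tolist(),np.median(Q,0))
E
```

```text
10.5 [0.55865046 0.07893924 0.20181528] [ 0.7006934  -0.33085041 -0.54897917] [-4.90615813e-01 -3.10288465e+00 -6.72100397e-04] [ 0.41747184  0.48042033 -0.86963434  1.82473314  0.42297047  1.03385037
  0.6383983 ] 0.03408285073962578
305 ((557.6135864257812, 77.44188690185547), (7.7651448249816895, 47.662960052490234), 73.86739349365234) [[533.5999755859375, 80.30000305175781], [579.4000244140625, 67.0999984741211], [581.5999755859375, 74.5], [535.7999877929688, 87.80000305175781]] [0.55916652 0.07681098 0.08358709]
145 ((557.2349853515625, 78.03004455566406), (7.118600845336914, 45.71516418457031), 73.41802978515625) [[534.2999877929688, 81.0999984741211], [578.0999755859375, 68.0999984741211], [580.2000122070312, 74.9000015258789], [536.2999877929688, 88.0]] [0.5670059 0.0756426 0.0860625]
```

View pics/w4.png

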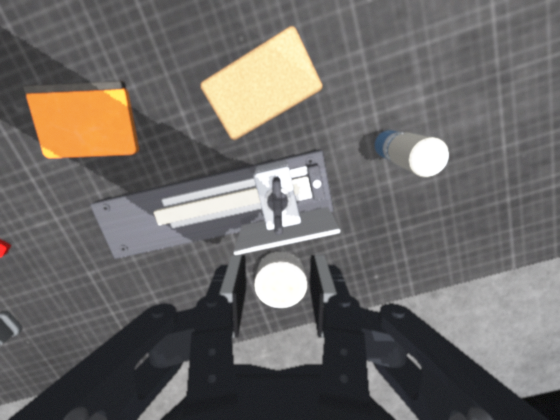

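The wing blade appears at about (277,205), between the fingers' line of descent, well clear of the guard edge (235–340, ~242). The key centre fits at (0.558, 0.0776) and the wing angle is ≈ 0.2 rad.

>>> arm_command --plan "0.0003 -0.0014 0.03 -1.6; 0 0 0.04 0; 0 0 0.025 0; 0 0 0.013 0; 0 0 0.0075 0; 0 0 0.003 0; 0 0 0 0"

```text
clock: 11.42
tcp_pos: [0.5585, 0.0775, 0.0839]
orientation: [0.443, 3.109, 0.0]
contact_force: [-0.1, -0.4, 0.8]
grip_width: 0.0342
gripper_force: 0.0
```

>>> arm_command --plan "0 0 0 0; 0 0 0 0; 0 0 0 0; 0 0 0 0" --hand 1 --grip_force 60

```text
clock: 11.92
tcp_pos: [0.5587, 0.0785, 0.0841]
orientation: [0.441, 3.109, 0.002]
contact_force: [0.1, 3.8, 5.3]
grip_width: 0.0065
gripper_force: 60.8
```

```bash
python3 - <<'E'
from h import *
o=r.get_obs(); print(o)
E
```

```text
{'clock': 11.925, 'joints': array([ 0.3353093 ,  0.62789167, -0.77200661,  1.91259821,  0.58342125,
        0.83728912,  0.54191431]), 'qvel': array([-8.46592023e-04, -8.72618887e-04,  1.20224673e-03, -2.33313260e-05,
       -3.56927189e-04,  4.90563248e-04, -8.56898099e-04]), 'tau': array([  2.12984897, -50.28864741,  -7.90138274, -17.42002666,
         0.41928208,   0.81952438,  -0.16737649]), 'tcp_pos': array([0.55874616, 0.07848166, 0.08410088]), 'orientation': array([4.40894131e-01, 3.10883438e+00, 2.42543446e-03]), 'contact_force': array([0.12892916, 3.76023998, 5.27049948]), 'moment': array([ 0.67732777, -0.05741632,  0.18728914]), 'gripper_force': 60.81126518547535, 'grip_width': 0.006488738973868102}
```

```bash
cat > s.py <<'E'
from h import *
o=r.get_obs(); x=R.from_rotvec(o['orientation']).as_matrix()[:,0]
print('t %.2f tool yaw %.2f deg  key %.3f'%(o['clock'],np.degrees(np.arctan2(x[1],x[0])), (np.radians(-5)-np.arctan2(-x[1],-x[0]))),'M',o['moment'].round(3),'F',o['contact_force'].round(1),'tau7 %.3f'%o['tau'][6],o['tcp_pos'].round(4),'q3,7',o['joints'][[2,6]].round(2),'gf %.0f'%o['gripper_force'])
E
python3 s.py
```

```text
t 11.93 tool yaw 163.86 deg  key 0.194 M [ 0.677 -0.057  0.187] F [0.1 3.8 5.3] tau7 -0.167 [0.5587 0.0785 0.0841] q3,7 [-0.77  0.54] gf 61
```

>>> arm_command --plan "0 0.001 0 1.5; 0 0 0 1.5; 0 0 0 1.5; 0 0 0 1.5"

```text
clock: 12.42
tcp_pos: [0.5588, 0.0786, 0.0841]
orientation: [0.605, 3.082, 0.0]
contact_force: [-0.6, 1.8, 7.9]
grip_width: 0.0065
gripper_force: 61.0
```

```bash
python3 s.py
```

```text
t 12.43 tool yaw 157.79 deg  key 0.300 M [0.327 0.162 0.187] F [-0.6  1.8  7.9] tau7 0.024 [0.5588 0.0786 0.0841] q3,7 [-0.75  0.45] gf 61
```

>>> arm_command --plan "0 0 0 1.5; 0 0 0 1.5"

```text
clock: 12.68
tcp_pos: [0.5588, 0.0786, 0.0841]
orientation: [0.685, 3.065, 0.0]
contact_force: [0.3, 1.1, 7.8]
grip_width: 0.006
gripper_force: 61.0
```

```bash
python3 s.py
```

```text
t 12.68 tool yaw 154.78 deg  key 0.353 M [0.31  0.189 0.212] F [0.3 1.1 7.8] tau7 0.023 [0.5588 0.0786 0.0841] q3,7 [-0.74  0.4 ] gf 61
```

>>> arm_command --plan "0 0 0 1.5; 0 0 0 1.5; 0 0 0 1.5"

```text
clock: 13.05
tcp_pos: [0.5588, 0.0787, 0.0841]
orientation: [0.805, 3.035, 0.0]
contact_force: [-0.4, 1.8, 6.9]
grip_width: 0.0067
gripper_force: 61.1
```

```bash
python3 s.py
```

```text
t 13.05 tool yaw 150.29 deg  key 0.431 M [0.268 0.186 0.241] F [-0.4  1.8  6.9] tau7 0.023 [0.5588 0.0787 0.0841] q3,7 [-0.72  0.34] gf 61
```

>>> arm_command --plan "0 0 0 1.5; 0 0 0 1.5; 0 0 0 1.5"

```text
clock: 13.42
tcp_pos: [0.5588, 0.0787, 0.0841]
orientation: [0.924, 3.002, 0.0]
contact_force: [-0.5, 2.7, 8.0]
grip_width: 0.0063
gripper_force: 61.0
```

```bash
python3 s.py
```

```text
t 13.43 tool yaw 145.79 deg  key 0.510 M [0.316 0.118 0.278] F [-0.5  2.7  8. ] tau7 0.023 [0.5588 0.0787 0.0841] q3,7 [-0.7   0.27] gf 61
```

>>> arm_command --plan "0 0 0 1.5; 0 0 0 1.5"

```text
clock: 13.68
tcp_pos: [0.5588, 0.0787, 0.0841]
orientation: [1.002, 2.976, 0.001]
contact_force: [-0.0, 2.3, 8.3]
grip_width: 0.0064
gripper_force: 61.0
```

```bash
python3 s.py
```

```text
t 13.68 tool yaw 142.79 deg  key 0.562 M [0.38  0.142 0.216] F [-0.   2.3  8.3] tau7 0.023 [0.5588 0.0787 0.0841] q3,7 [-0.69  0.23] gf 61
```

>>> arm_command --plan "0 0 0 1.5; 0 0 0 1.5"

```text
clock: 13.92
tcp_pos: [0.5588, 0.0787, 0.0841]
orientation: [1.079, 2.949, 0.001]
contact_force: [-0.7, 2.1, 7.0]
grip_width: 0.0063
gripper_force: 61.0
```

```bash
python3 s.py
```

```text
t 13.93 tool yaw 139.79 deg  key 0.615 M [0.361 0.168 0.192] F [-0.7  2.1  7. ] tau7 0.023 [0.5588 0.0787 0.0841] q3,7 [-0.68  0.18] gf 61
```

>>> arm_command --plan "0 0 0 1.5; 0 0 0 1.5"

```text
clock: 14.18
tcp_pos: [0.5588, 0.0787, 0.0841]
orientation: [1.156, 2.92, 0.001]
contact_force: [-1.2, 3.5, 6.9]
grip_width: 0.0064
gripper_force: 61.0
```

```bash
python3 s.py
```

```text
t 14.18 tool yaw 136.79 deg  key 0.667 M [0.404 0.095 0.227] F [-1.2  3.5  6.9] tau7 0.022 [0.5588 0.0787 0.0841] q3,7 [-0.66  0.14] gf 61
```

>>> arm_command --plan "0 0 0 1.5; 0 0 0 1.5"

```text
clock: 14.42
tcp_pos: [0.5589, 0.0788, 0.0841]
orientation: [1.232, 2.889, 0.001]
contact_force: [0.7, 2.5, 6.8]
grip_width: 0.0063
gripper_force: 61.0
```

```bash
python3 s.py
```

```text
t 14.43 tool yaw 133.79 deg  key 0.719 M [0.421 0.122 0.217] F [0.7 2.5 6.8] tau7 0.022 [0.5589 0.0788 0.0841] q3,7 [-0.65  0.09] gf 61
```

>>> arm_command --plan "0 0 0 1.5; 0 0 0 1.5"

```text
clock: 14.68
tcp_pos: [0.5589, 0.0788, 0.0841]
orientation: [1.308, 2.855, 0.001]
contact_force: [-0.3, 2.1, 6.7]
grip_width: 0.0067
gripper_force: 61.0
```

```bash
python3 s.py
```

```text
t 14.68 tool yaw 130.79 deg  key 0.772 M [0.391 0.087 0.196] F [-0.3  2.1  6.7] tau7 0.022 [0.5589 0.0788 0.0841] q3,7 [-0.64  0.05] gf 61
```

>>> arm_command --plan "0 0 0 1.5; 0 0 0 1.5"

```text
clock: 14.92
tcp_pos: [0.5589, 0.0788, 0.0841]
orientation: [1.382, 2.82, 0.001]
contact_force: [0.0, 2.0, 6.6]
grip_width: 0.006
gripper_force: 61.0
```

```bash
python3 s.py
```

```text
t 14.93 tool yaw 127.79 deg  key 0.824 M [0.448 0.011 0.187] F [0.  2.  6.6] tau7 0.022 [0.5589 0.0788 0.0841] q3,7 [-0.63  0.  ] gf 61
```

>>> arm_command --plan "0 0 0 1.5; 0 0 0 1.5"

```text
clock: 15.18
tcp_pos: [0.5589, 0.0788, 0.0841]
orientation: [1.455, 2.783, 0.001]
contact_force: [-0.2, 1.8, 7.3]
grip_width: 0.006
gripper_force: 61.0
```

```bash
python3 s.py
```

```text
t 15.18 tool yaw 124.79 deg  key 0.876 M [ 0.444 -0.006  0.195] F [-0.2  1.8  7.3] tau7 0.022 [0.5589 0.0788 0.0841] q3,7 [-0.61 -0.04] gf 61
```

>>> arm_command --plan "0 0 0 1.5; 0 0 0 1.5"

```text
clock: 15.42
tcp_pos: [0.559, 0.0788, 0.0841]
orientation: [1.527, 2.744, 0.002]
contact_force: [0.0, 2.9, 6.1]
grip_width: 0.006
gripper_force: 60.9
```

```bash
python3 s.py
```

```text
t 15.43 tool yaw 121.79 deg  key 0.929 M [ 0.475 -0.007  0.204] F [0.  2.9 6.1] tau7 0.022 [0.559  0.0788 0.0841] q3,7 [-0.6  -0.09] gf 61
```

>>> arm_command --plan "0 0 0 1.5; 0 0 0 1.5"

```text
clock: 15.68
tcp_pos: [0.559, 0.0788, 0.0841]
orientation: [1.599, 2.703, 0.002]
contact_force: [0.1, 2.1, 6.2]
grip_width: 0.0066
gripper_force: 60.9
```

```bash
python3 s.py
```

```text
t 15.68 tool yaw 118.79 deg  key 0.981 M [0.441 0.034 0.189] F [0.1 2.1 6.2] tau7 0.021 [0.559  0.0788 0.0841] q3,7 [-0.59 -0.13] gf 61
```

>>> arm_command --plan "0 0 0 1.5; 0 0 0 1.5"

```text
clock: 15.92
tcp_pos: [0.559, 0.0789, 0.0841]
orientation: [1.669, 2.66, 0.002]
contact_force: [0.3, 2.9, 5.6]
grip_width: 0.0064
gripper_force: 60.9
```

```bash
python3 s.py
```

```text
t 15.93 tool yaw 115.79 deg  key 1.033 M [0.434 0.033 0.252] F [0.3 2.9 5.6] tau7 0.021 [0.559  0.0789 0.0841] q3,7 [-0.58 -0.18] gf 61
```

>>> arm_command --plan "0 0 0 1.5; 0 0 0 1.5"

```text
clock: 16.18
tcp_pos: [0.559, 0.0789, 0.0841]
orientation: [1.738, 2.616, 0.002]
contact_force: [1.7, 2.4, 5.3]
grip_width: 0.0064
gripper_force: 60.9
```

```bash
python3 s.py
```

```text
t 16.18 tool yaw 112.79 deg  key 1.086 M [0.48  0.029 0.209] F [1.7 2.4 5.3] tau7 0.021 [0.559  0.0789 0.0841] q3,7 [-0.56 -0.22] gf 61
```

>>> arm_command --plan "0 0 0 1.5; 0 0 0 1.5"

```text
clock: 16.42
tcp_pos: [0.559, 0.0789, 0.0841]
orientation: [1.806, 2.569, 0.002]
contact_force: [-0.2, 2.0, 6.4]
grip_width: 0.0063
gripper_force: 60.9
```

```bash
python3 s.py
```

```text
t 16.43 tool yaw 109.80 deg  key 1.138 M [0.493 0.057 0.207] F [-0.2  2.   6.4] tau7 -0.007 [0.559  0.0789 0.0841] q3,7 [-0.55 -0.26] gf 61
```

`tau7` is nearly noise-free and has just shifted; testing with one step.

>>> arm_command --plan "0 0 0 1.5; 0 0 0 1.5"

```text
clock: 16.68
tcp_pos: [0.5591, 0.0789, 0.0841]
orientation: [1.872, 2.521, 0.002]
contact_force: [-0.4, 1.4, 5.7]
grip_width: 0.0059
gripper_force: 60.9
```

```bash
python3 s.py
```

```text
t 16.68 tool yaw 106.80 deg  key 1.190 M [ 0.501 -0.012  0.307] F [-0.4  1.4  5.7] tau7 -0.039 [0.5591 0.0789 0.0841] q3,7 [-0.54 -0.31] gf 61
```

>>> arm_command --plan "0 0 0 1.5"

```text
clock: 16.8
tcp_pos: [0.5591, 0.0789, 0.0841]
orientation: [1.905, 2.497, 0.002]
contact_force: [1.2, 2.8, 6.1]
grip_width: 0.0065
gripper_force: 60.9
```

```bash
python3 s.py
```

```text
t 16.80 tool yaw 105.30 deg  key 1.216 M [ 0.496 -0.027  0.309] F [1.2 2.8 6.1] tau7 -0.056 [0.5591 0.0789 0.0841] q3,7 [-0.53 -0.33] gf 61
```

Contact began at about key 1.095 rad (both `tau7` and Mz rise), so the force is now ≈ 12 N. Adding 2° gives about 15 N.

>>> arm_command --plan "0 0 0 1; 0 0 0 1"

```text
clock: 17.05
tcp_pos: [0.5591, 0.0789, 0.0841]
orientation: [1.948, 2.463, 0.002]
contact_force: [-0.1, 2.2, 6.2]
grip_width: 0.0061
gripper_force: 60.9
```

```bash
python3 s.py
```

```text
t 17.05 tool yaw 103.33 deg  key 1.251 M [ 0.543 -0.074  0.24 ] F [-0.1  2.2  6.2] tau7 -0.156 [0.5591 0.0789 0.0841] q3,7 [-0.52 -0.36] gf 61
```

>>> arm_command --plan "0 0 0 0; 0 0 0 0"

```text
clock: 17.3
tcp_pos: [0.5591, 0.079, 0.0841]
orientation: [1.948, 2.464, 0.002]
contact_force: [1.0, 1.8, 6.0]
grip_width: 0.0062
gripper_force: 60.9
```

```bash
python3 s.py
```

```text
t 17.30 tool yaw 103.34 deg  key 1.251 M [ 0.46  -0.014  0.227] F [1.  1.8 6. ] tau7 -0.184 [0.5591 0.079  0.0841] q3,7 [-0.52 -0.36] gf 61
```

>>> arm_command --plan "0 0 0 0; 0 0 0 0; 0 0 0 0; 0 0 0 0" --hand 0.64

```text
clock: 17.8
tcp_pos: [0.5581, 0.0781, 0.0831]
orientation: [-1.949, -2.464, 0.001]
contact_force: [0.3, 0.9, -0.9]
grip_width: 0.0157
gripper_force: 0.0
```

>>> arm_command --plan "0 0 -0.003 0; 0 0 -0.008 0; 0 0 -0.02 0; 0 0 -0.04 0; 0 0 -0.05 0; 0 0 0 0; 0 0 0 0; 0 0 0 0"

```text
clock: 18.8
tcp_pos: [0.5575, 0.0781, 0.2034]
orientation: [-1.948, -2.463, 0.002]
contact_force: [-0.4, -0.7, 0.4]
grip_width: 0.0153
gripper_force: 0.0
```

```bash
python3 s.py; python3 - <<'E'
from h import *
o=r.get_obs(); p,d=eyes.grab_frame('wrist'); cv2.imwrite('pics/w5.png',p[...,::-1])
P=pts('wrist',d,o); g=p.astype(int).sum(-1)/3
Q=P[(np.hypot(P[...,0]-.5585,P[...,1]-.078)<.03)&(P[...,2]>.078)&(P[...,2]<.095)&(g<110)]
rr=cv2.minAreaRect((Q[:,:2]*1000).astype(np.float32)); b=cv2.boxPoints(rr); print(len(Q),rr)
e=max([b[1]-b[0],b[2]-b[1]],key=np.linalg.norm); print('key', (np.radians(-5)-np.arctan2(e[1],e[0]))%np.pi)
E
```

```text
t 18.80 tool yaw 103.32 deg  key 1.251 M [ 0.021 -0.029  0.018] F [-0.4 -0.7  0.4] tau7 0.002 [0.5575 0.0781 0.2034] q3,7 [-0.6  -0.26] gf 0
208 ((558.4295654296875, 77.77528381347656), (7.153748512268066, 48.60486602783203), 15.077820777893066)
key 1.2203711096887968
```

View pics/w5.png

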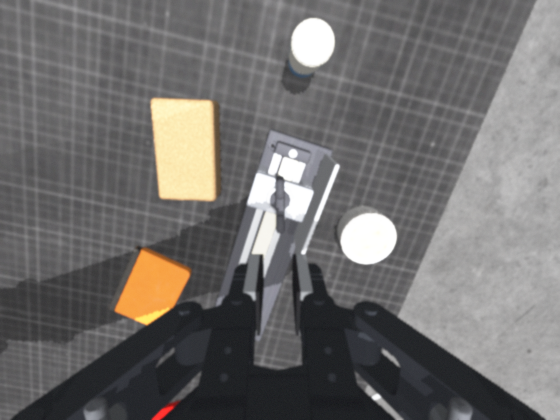

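The key stayed at ~1.22–1.25 rad after release, the gripper is clear, and the guard (330,200) and surrounding things are undisturbed; the strip runs under the bridge to the stop near (290,165).

```bash
python3 -c "
from bench import ticket; print(ticket.hand_in())"
```

```text
the job is handed in; nothing more can be done
None
```

I slid the strip home against the end stop (about 5 N at the stall) and turned the wing key clockwise to about 1.25 rad. From the torque rise, that puts the jaw at an estimated 15 N on the strip. I then let go with the guard and bystanders left alone, and handed the job in at about 19 s; no verdict came back.

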